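# Wedge the rocking stirrer

### The arm

A 7-joint arm with a two-finger parallel gripper is mounted at the origin on the work surface. World frame = base frame: x ahead of the robot, y to its left, z up, the work surface at z = 0. Lengths are in m, angles in rad, forces in N, time in s.
With the tool pointing down it reaches from about 0.35 to 0.9 m from the base axis. Payload 7.2 kg.
Tool frame: the origin (TCP) lies midway between the tips of the shut fingers; the grasp point (between the pads) lies 19 mm behind it; z points along the fingers, y is the direction in which the jaws open and shut (so a half turn about z gives the same grasp; the last joint's range is limited). The gripper opens to 88 mm and grips with 3 to 60 N. Pads are 20 mm wide; open, the fingers measure 115 mm over their backs; the gripper's body (75 mm by 178 mm) begins 61 mm behind the grasp point.
Start: joints at [1.059, 0.411, -0.013, 1.596, 0.006, 1.134, -0.082], TCP at [0.268, -0.564, 0.223] pointing down, gripper open.
Joint ranges: [-2.95, 2.95], [-0.29, 1.99], [-1.47, 1.44], [0.14, 2.54], [-1.03, 4.17], [0.13, 1.85], [-2.86, 2.86]. Speed limits (rad/s): [2.39, 2.39, 3.01, 3.01, 3.14, 3.14, 3.14].

### API

Orientations are given as a unit quaternion [w, x, y, z].
In Python, from plant import get_obs, get_image, camera_info, hand_in gives the robot as it stands.
- The arm moves only by the tool jog_arm, never from a script. Its argument "commands" is a list of rows, each an object of numbers: "dx", "dy", "dz": the shift along the tool's x, y, z in mm; "twist": the turn about the tool's z in rad. In form: [{"dx": .., "dy": .., "dz": .., "twist": ..}, ...]. A call has 1 to 5 rows; each row shifts and turns the commanded pose from where the row before left it, along the tool's axes as they then stand; what a row does not reach is not made up. A row lasts 1/8 s, in which the tool goes at most 62.5 mm and 10.7 degrees, less where a joint would pass 70% of its speed; a pose out of reach is approached as far as the arm can. A call with a gripper value outside its range is refused whole. "grip" is the opening, from 0 (shut) to 1 (fully open), set as the call begins (left out, the last holds). The fingers move at their own pace and stop on an object; "squeeze" is the grip in N (left out, the last holds). Time passes only in rows, so rows that do not move let the fingers close. It gives the time, the measured TCP pose, the force and the opening at its end, in the units of the state.
- get_obs(): the state, without advancing time (a new reading comes with each control period).
- get_image(name): name is "scene" or "side" or "wrist"; returns the picture (420x560x3 uint8, red, green, blue); there is no depth.
- camera_info(name): a dict with "fx", "fy", "cx", "cy" (pixels), "D" ([k1, k2, p1, p2, k3] as OpenCV has them; the pictures are not rectified), "T" (4x4, takes a point from camera to world coordinates); the wrist camera has in their place "T_tool_cam" (4x4, takes a point from camera to tool coordinates, whose origin is the TCP and whose axes are the flange's). Camera axes: x right, y down, z forward; pixel columns grow to the right and rows downward; lengths in m; the calibration is good to about 2 mm. A picture is of the moment at which its call begins: read the wrist's pose just before it. camera_info takes no time and is no camera call.
- hand_in(): hands the job in, once; it reports no verdict.
The state is a dict: "clock": time; "qpos": joint angles; "qvel": joint speeds; "tau": joint torques, N m; "tool_pos": TCP position; "orientation": TCP orientation; "force": force on the tool from outside, world axes, zero at the start; "moment": the same for the moment, N m; "gripper_width": opening from 0.0 (shut) to 1.0 (fully open).
Only numpy, scipy, OpenCV 4.12 (cv2) and the standard library are available. Lean on these libraries where they do the work, as an engineer would, in place of code of your own. Each camera call takes 0.05 s, during which the arm holds its last target.

### The job

The flat magnetic stirrer on the bench rocks, because its near left foot (as the robot sees it) is too short. Push the loose grey wedge along the bench, thin end first, in under that foot just until the stirrer no longer rocks, without shoving the stirrer along or jacking it out of level; then press down firmly with the fingertips on the stirrer's top right above that foot to prove that it stands firm, and take the hand away. Only push and press: pick nothing up, and leave the bottle, the flask and the tip box alone.

Things in the scene. Friction and masses are not known exactly. Their poses are not given: they have to be found in the camera images.
- stirrer: flat white magnetic stirrer with a steel top, 200 (x) x 240 (y) x 62 mm high, 1.8 to 2.5 kg, loose. Origin: centre of its footprint at bench height; its front (-x, with display and knob) faces the robot, +y is its left seen from the robot. Housing starts 14 mm above the bench. Rubber feet, 24 mm across tapering to 12, at (+-78, +-98) mm; three bear on the bench, the one at (-78, 98) mm is too short
- short_foot (a point): centre of the underside of the short round foot (24 mm across, its underside 12 mm), 22 mm inside the stirrer's front and left sides; it hangs 5 to 9 mm above the bench. When the wedge meets it the push on the wedge, under 1 N till then, rises at once; 4 to 6 N seats the wedge, and more than about 14 N shoves the stirrer along the bench
- corner (a point): point on the stirrer's level top, 62 mm above the bench, straight above the short foot: press here (within about 35 mm, more than 5 N, for about half a second). While the stirrer still rocks, 2 to 4 N here tips it down until the short foot meets bench or wedge, and it tips back when let go
- wedge: grey plastic levelling wedge, 100 mm long (x), 60 mm wide (y), about 80 g, loose, flat on the bench. Origin: centre of its underside; +x points to the thin end (2 mm thick), the thick end (-x) is an upright face 16 mm high; the top is one straight slope. It starts with the thin end 30 to 70 mm short of the short foot's centre, pointing roughly at it, off to one side and askew
- slope (a point): centre of the wedge's sloping top, 9 mm above the bench; x runs down the slope to the thin end, y across, z square to the face. When the wedge just meets the foot, point short_foot lies 0.8 mm above the slope along this z, as the foot's near rim touches first
- bottle: lab bottle with cap, 70 mm across, 160 mm high, standing left of the stirrer; leave it. Origin at the centre of its base
- flask: glass conical flask, 80 mm across, 110 mm high, standing to the right of the wedge, in front of the stirrer; leave it. Origin at the centre of its base
- tipbox: closed pipette tip box 88 x 123 x 61 mm, right of the stirrer; leave it. Origin at the centre of its base

How it is judged:
On the way, in this order (a step that is already met when the one before it is completed fails the run):
1. the wedge has been pushed under the short foot until it meets it (less than 1.5 mm of play left) (z of short_foot in the frame of slope below 0.0024 m and x of short_foot in the frame of slope between -0.03 and 0.05 m and y of short_foot in the frame of slope between -0.026 and 0.026 m and angle between stirrer's own z axis and vertical below 0.012 rad), for 0.2 s.
2. the fingers press on the top above that foot with more than 5 N and the stirrer does not rock (it stays level within 0.012 rad) (contact force between the fingers and stirrer above 5 N and horizontal distance between the grasp point and corner below 0.05 m and height (world z) of the grasp point above 0.062 m and angle between stirrer's own z axis and vertical below 0.012 rad), for 0.3 s.
At the end, for the whole second after the job is handed in: The wedge lies flat under the short foot, the foot at most 26 mm off its middle line, with under 1.5 mm of play; the stirrer is level within 0.012 rad (all feet down within 1.5 mm) and within 25 mm of where it stood; all at rest (all of step 1 and angle between wedge's own z axis and vertical below 0.03 rad and height (world z) of wedge below 0.002 m and distance of stirrer from where it was at the start of the episode below 0.025 m and linear speed of each of stirrer, wedge below 0.01 m/s); the robot touches nothing.
It fails at once if the wedge is lifted off the bench (height (world z) of wedge above 0.012 m).
It fails at once if the stirrer is lifted or tipped up (height (world z) of stirrer above 0.015 m or angle between stirrer's own z axis and vertical above 0.12 rad).
It fails at once if the stirrer is shoved more than 30 mm from its place (distance of stirrer from where it was at the start of the episode above 0.03 m).
It fails at once if the bottle, the flask or the tip box is moved more than 15 mm (distance of any of bottle, flask, tipbox from where it was at the start of the episode above 0.015 m).
It also fails if it takes over 58 s, if anything falls off the work surface, if the arm or the gripper's body presses on something with over 40 N, if the wrist force passes 120 N, or if a joint passes its speed limit or range.

## Working session

There is one attempt and no reset: what is moved stays moved. The work goes in short steps, Python scripts to look and compute and a tool call to move; the robot and the scene stay as the last step left them, time stands still between calls to the robot, and variables do not carry over. Pictures are saved under pics/ and viewed, and the job is handed in when it is done.

Besides the shell and the picture viewer there is one more tool, called after ">>>" as a command line: name --argument value ..., lists and objects as JSON in quotes. jog_arm: Moves the arm, as the interface text tells. Its arguments: {"type":"object","properties":{"commands":{"type":"array","items":{"type":"object","properties":{"dx":{"type":"number"},"dy":{"type":"number"},"dz":{"type":"number"},"twist":{"type":"number"}}}},"grip":{"type":"number"},"squeeze":{"type":"number"}},"required":["commands"]}

```bash
mkdir -p pics
python3 - <<'E'
from plant import *
import cv2
print(get_obs())
for n in ["scene","side","wrist"]:
    cv2.imwrite(f"pics/{n}0.png",cv2.cvtColor(get_image(n),cv2.COLOR_RGB2BGR)); print(n,camera_info(n))
E
```

```text
{'clock': 0.0, 'qpos': array([ 1.05878789,  0.41189334, -0.0127284 ,  1.59700738,  0.00563283,
        1.13429789, -0.08220367]), 'qvel': array([ 0.00047734, -0.00138292,  0.00031891, -0.00036868, -0.00032012,
        0.00016984,  0.00165807]), 'tau': array([-3.50563660e-04, -5.87955987e+01,  6.41369987e-01, -2.91079849e+01,
       -5.38230571e-02,  1.85105600e-02,  1.30216481e-04]), 'tool_pos': array([ 0.26811623, -0.56402893,  0.2218281 ]), 'orientation': array([-7.48257186e-04,  9.75474353e-01,  2.20111721e-01, -2.37631363e-04]), 'force': array([0.29120088, 0.31600621, 0.27373771]), 'moment': array([-0.00182766,  0.0449948 ,  0.04026922]), 'gripper_width': 0.9987028637418457}
scene {'fx': 487.26977287839753, 'fy': 487.26977287839753, 'cx': 279.8992798842598, 'cy': 212.1566698881705, 'D': array([-0.08687162,  0.        ,  0.        ,  0.        ,  0.        ]), 'T': array([[ 0.47228578,  0.72650862, -0.49913061,  1.13754812],
       [ 0.88134977, -0.39757199,  0.25526282, -0.31499362],
       [-0.01298971, -0.56046565, -0.8280758 ,  0.91196311],
       [ 0.        ,  0.        ,  0
[... 301 characters left out ...]
.45137201, -0.67624612,  0.56511757],
       [-0.00333551, -0.83306189, -0.55316975,  0.55718235],
       [ 0.        ,  0.        ,  0.        ,  1.        ]])}
wrist {'fx': 319.2734561120201, 'fy': 319.2734561120201, 'cx': 277.84661118650376, 'cy': 212.15463587602153, 'D': array([-0.0453121,  0.       ,  0.       ,  0.       ,  0.       ]), 'T_tool_cam': array([[-3.82458591e-04, -9.64915330e-01, -2.62560962e-01,
         7.24001307e-02],
       [ 9.99999890e-01, -4.39963341e-04,  1.60224974e-04,
        -2.34419538e-04],
       [-2.70120731e-04, -2.62560872e-01,  9.64915393e-01,
        -1.61309767e-01],
       [ 0.00000000e+00,  0.00000000e+00,  0.00000000e+00,
         1.00000000e+00]])}
```

View pics/scene0.png

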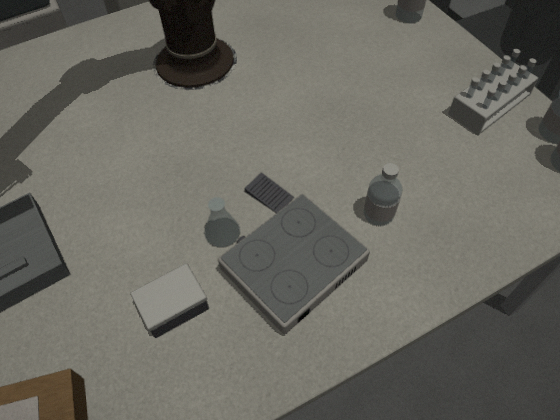

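View pics/side0.png

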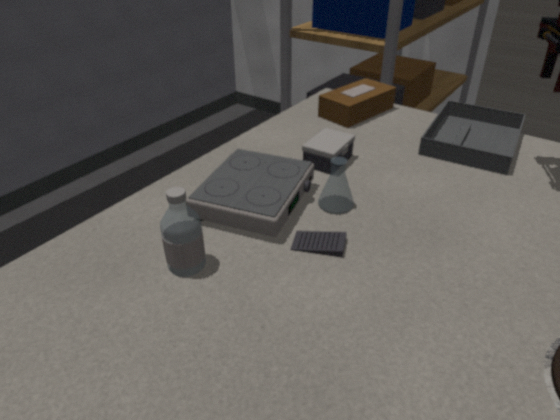

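View pics/wrist0.png

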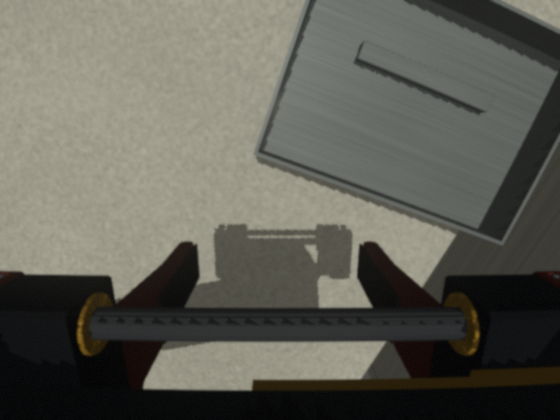

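```bash
cat > h.py <<'E'
import numpy as np, cv2
from plant import *
def ray(n,px,tool=None):
    c=camera_info(n); K=np.array([[c['fx'],0,c['cx']],[0,c['fy'],c['cy']],[0,0,1]])
    p=cv2.undistortPoints(np.array(px,float).reshape(-1,1,2),K,c['D']).reshape(-1,2)
    d=np.c_[p,np.ones(len(p))]
    if n=='wrist':
        w,x,y,z=tool[1]
        from scipy.spatial.transform import Rotation as R
        Tw=np.eye(4);Tw[:3,:3]=R.from_quat([x,y,z,w]).as_matrix();Tw[:3,3]=tool[0]
        T=Tw@c['T_tool_cam']
    else: T=c['T']
    return T[:3,3],d@T[:3,:3].T
def onz(n,px,z,tool=None):
    o,d=ray(n,px,tool); s=(z-o[2])/d[:,2]; return o+d*s[:,None]
def tri(n1,p1,n2,p2,t1=None,t2=None):
    o1,d1=ray(n1,[p1],t1);o2,d2=ray(n2,[p2],t2);d1=d1[0];d2=d2[0]
    s=np.linalg.lstsq(np.c_[d1,-d2],o2-o1,rcond=None)[0]
    a=o1+s[0]*d1;b=o2+s[1]*d2
    return (a+b)/2,np.linalg.norm(a-b)
E
python3 - <<'E'
import cv2
a=cv2.imread('pics/scene0.png')[150:340,190:410]; a=cv2.convertScaleAbs(a,alpha=1.6)
cv2.imwrite('pics/sc.png',cv2.resize(a,None,fx=3.5,fy=3.1,interpolation=cv2.INTER_CUBIC))
a=cv2.imread('pics/side0.png')[130:290,140:360]; a=cv2.convertScaleAbs(a,alpha=2)
cv2.imwrite('pics/sd.png',cv2.resize(a,None,fx=3.5,fy=3.5,interpolation=cv2.INTER_CUBIC))
E
```

```text
(no output)
```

View pics/sc.png

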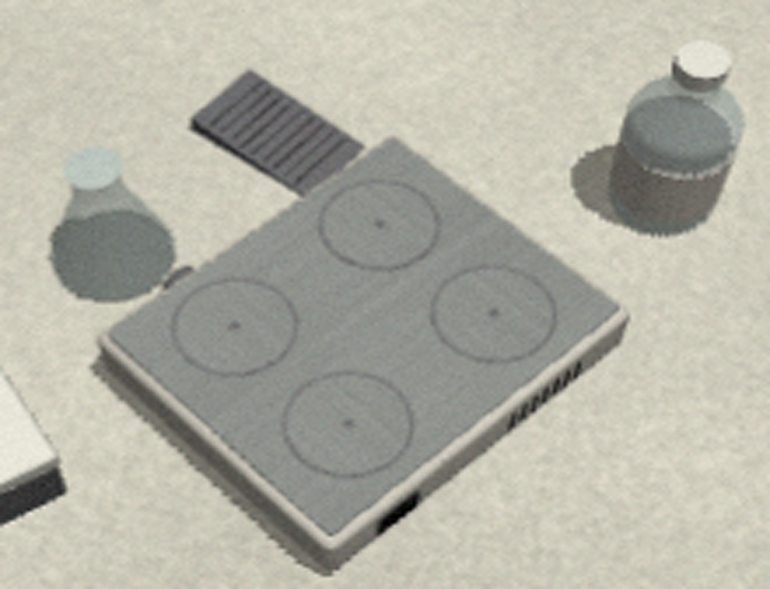

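View pics/sd.png

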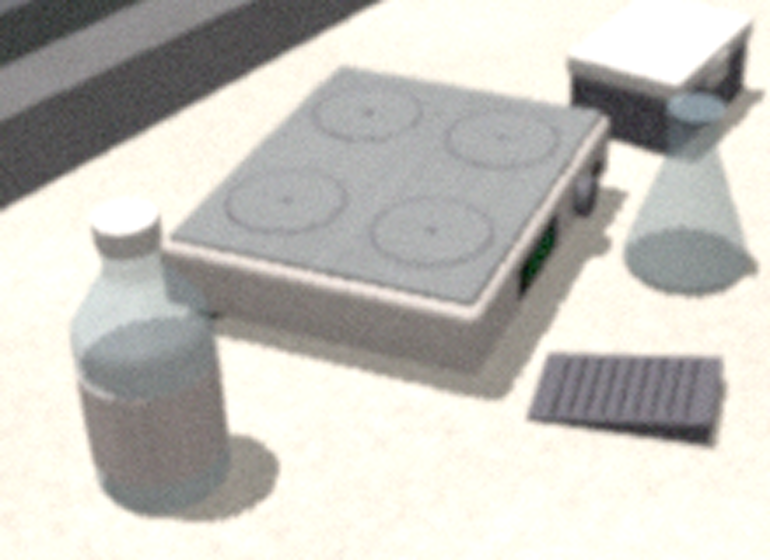

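Run:
```python
from h import *
np.set_printoptions(precision=4,suppress=True)
S=lambda u,v:(u/3.5+190-.0,v/3.1+150); D=lambda u,v:(u/3.5+140,v/3.5+130)
for k,a,b in [("nl",S(395,138),D(475,308)),("fl",S(628,312),D(165,238)),("fr",S(330,545),D(345,67)),("nr",S(100,338),D(608,118)),
 ("thickL",S(250,70),D(716,428)),("thickR",S(193,122),D(722,358)),("thinL",S(363,148),D(528,418)),("thinR",S(300,193),D(548,354)),("flask",S(112,255),D(690,255)),("flaskTop",S(93,168),D(698,106))]:
    print(k,*tri("scene",a,"side",b))
print(get_obs()['clock'])
```

```text
nl [0.6035 0.0121 0.0577] 0.005783812222009679
fl [0.7897 0.0597 0.0581] 0.005853549008208719
fr [ 0.8453 -0.166   0.0564] 0.007590612327376746
nr [ 0.6595 -0.2133  0.0543] 0.004588130112380444
thickL [ 0.4723 -0.0242  0.0126] 0.005635152523704652
thickR [ 0.4987 -0.0795  0.0127] 0.00509127057374676
thinL [ 0.5663  0.0123 -0.0004] 0.002888278433406587
thinR [ 0.586  -0.0419  0.0019] 0.0031944032134854647
flask [ 0.5722 -0.1732  0.0021] 0.006016966520059274
flaskTop [ 0.5729 -0.1716  0.1089] 0.004149985353437118
0.15
```

>>> jog_arm --commands '[{"dx": 38,"dy": -36},{"dx": 38,"dy": -36},{"dx": 38,"dy": -36},{"dx": 38,"dy": -36},{"dx": 38,"dy": -36}]' --grip 0.35

```text
invalid input
```

>>> jog_arm --commands '[{"dx": 38,"dy": -36},{"dx": 38,"dy": -36},{"dx": 38,"dy": -36},{"dx": 38,"dy": -36},{"dx": 38,"dy": -36}]'

```text
invalid input
```

>>> jog_arm --commands '[{"dx": 0,"twist": 0.05},{"dx": 0}]'

```text
invalid input
```

Run:
```python
from h import *
o=get_obs(); print(o['clock'],o['tool_pos'],o['orientation'],o['gripper_width'],o['force'])
cv2.imwrite("pics/w1.png",cv2.cvtColor(get_image('wrist'),cv2.COLOR_RGB2BGR))
```

```text
0.15 [ 0.26819648 -0.56413751  0.2220422 ] [-5.56224302e-04  9.75475670e-01  2.20106525e-01 -1.60851719e-04] 1.0009802529849539 [0.62735574 0.3077747  0.89938471]
```

View pics/w1.png

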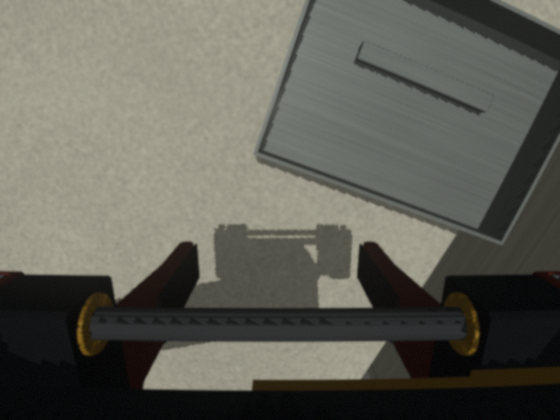

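All four keys are probably needed in every row.

>>> jog_arm --commands '[{"dx": 38,"dy": -36,"dz": 0,"twist": 0},{"dx": 38,"dy": -36,"dz": 0,"twist": 0},{"dx": 38,"dy": -36,"dz": 0,"twist": 0},{"dx": 38,"dy": -36,"dz": 0,"twist": 0},{"dx": 38,"dy": -36,"dz": 0,"twist": 0}]' --grip 0.35

```text
clock: 0.82
tool_pos: [0.363, -0.3187, 0.2227]
orientation: [0.0, 0.975, 0.22, 0.0]
force: [0.6, -0.1, 0.3]
gripper_width: 0.468
```

>>> jog_arm --commands '[{"dx": 38,"dy": -36,"dz": 0,"twist": 0},{"dx": 38,"dy": -36,"dz": 0,"twist": 0},{"dx": 38,"dy": -36,"dz": 0,"twist": 0},{"dx": 38,"dy": -36,"dz": 0,"twist": 0.05},{"dx": 0,"dy": 0,"dz": 0,"twist": 0}]'

```text
clock: 1.45
tool_pos: [0.4393, -0.1211, 0.2228]
orientation: [-0.0, 0.98, 0.199, 0.0]
force: [0.6, -0.2, -0.2]
gripper_width: 0.351
```

Run:
```python
from h import *
o=get_obs(); print(o['clock'],o['tool_pos'],o['orientation'],o['gripper_width'],o['force'])
cv2.imwrite("pics/w2.png",cv2.cvtColor(get_image('wrist'),cv2.COLOR_RGB2BGR))
```

```text
1.45 [ 0.43927915 -0.12109635  0.2228077 ] [-4.15202467e-04  9.80055941e-01  1.98720778e-01  4.82221397e-04] 0.3513245037824981 [ 0.5720356 -0.2054701 -0.2069106]
```

View pics/w2.png

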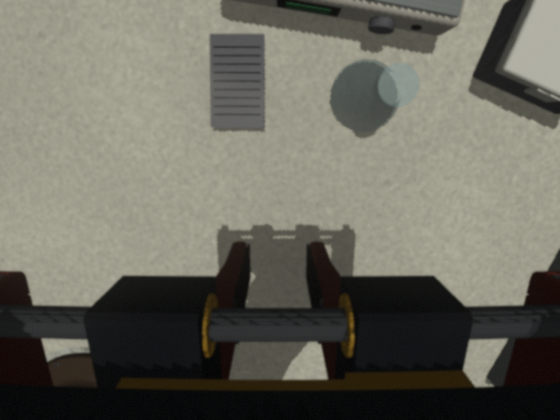

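>>> jog_arm --commands '[{"dx": 25,"dy": -20,"dz": 0,"twist": 0},{"dx": 25,"dy": -20,"dz": 0,"twist": 0},{"dx": 0,"dy": 0,"dz": 0,"twist": 0}]'

```text
clock: 1.88
tool_pos: [0.4694, -0.0683, 0.2225]
orientation: [-0.0, 0.98, 0.197, 0.0]
force: [-0.0, -0.4, 0.0]
gripper_width: 0.352
```

Run:
```python
from h import *
o=get_obs(); print(o['clock'],o['tool_pos'],o['orientation'],o['gripper_width'],o['force'])
cv2.imwrite("pics/w3.png",cv2.cvtColor(get_image('wrist'),cv2.COLOR_RGB2BGR))
for n in '23':
    a=cv2.imread(f'pics/w{n}.png')[0:180,180:400]
    cv2.imwrite(f'pics/w{n}c.png',cv2.resize(a,None,fx=3.3,fy=3.3,interpolation=cv2.INTER_CUBIC))
```

```text
1.875 [ 0.46937251 -0.06828469  0.22252833] [-1.98004771e-04  9.80483462e-01  1.96601477e-01  3.94913517e-05] 0.35162711147040837 [-0.01400272 -0.38507477  0.01098363]
```

View pics/w3.png

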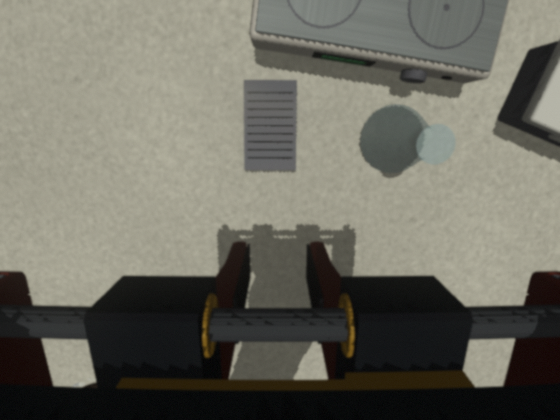

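View pics/w3c.png

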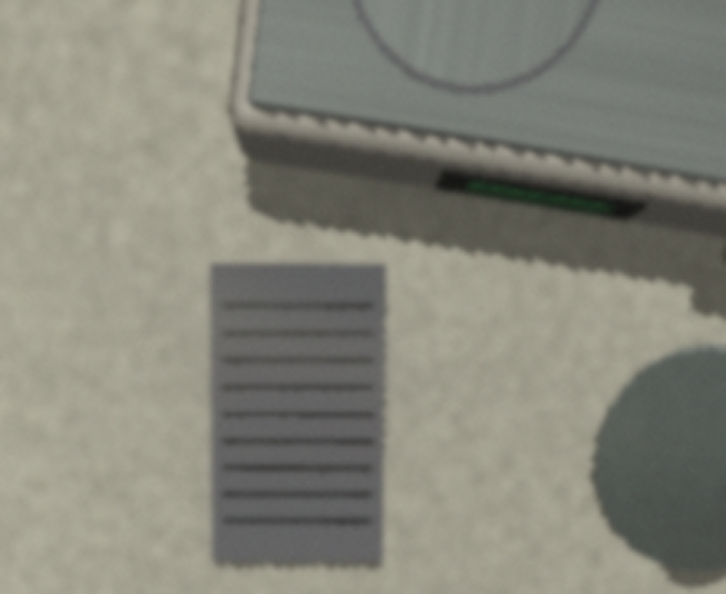

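View pics/w2c.png

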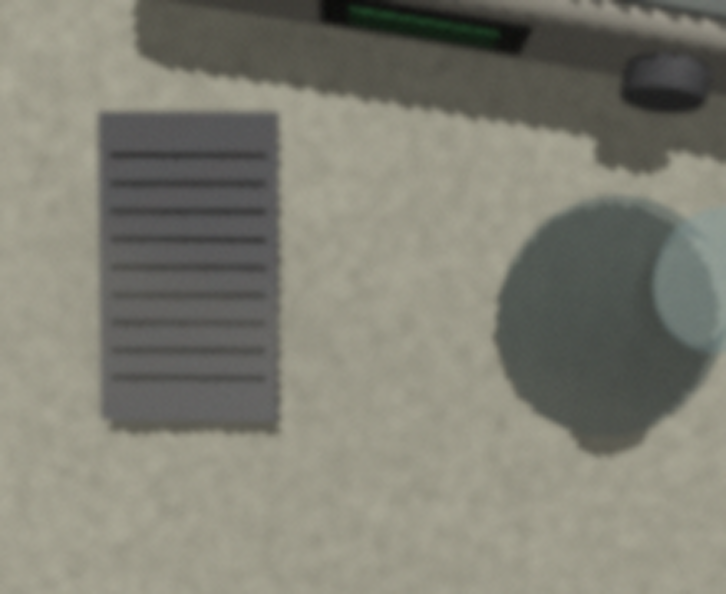

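Run:
```python
from h import *
np.set_printoptions(precision=4,suppress=True)
t3=([0.46937251,-0.06828469,0.22252833],[-1.98e-4,9.80483462e-01,1.96601477e-01,3.9e-5])
t2=([ 0.43927915,-0.12109635,0.2228077],[-4.15e-4,9.80055941e-01,1.98720778e-01,4.8e-4])
C=lambda u,v:(u/3.3+180,v/3.3)
w3=[C(212,265),C(385,265),C(214,563),C(382,563)]; w2=[C(99,113),C(278,113),C(101,418),C(279,418)]
print('h thick',[tri('wrist',w3[i],'wrist',w2[i],t3,t2) for i in range(4)])
A=np.r_[onz('wrist',w3[:2],.002,t3),onz('wrist',w3[2:],.016,t3)]; print(A)
A2=np.r_[onz('wrist',w2[:2],.002,t2),onz('wrist',w2[2:],.016,t2)]; print(A2)
thin=A[:2].mean(0)[:2];thick=A[2:].mean(0)[:2];d=thin-thick;L=np.linalg.norm(d);d/=L
print('thin',thin,'thick',thick,L,'yaw',np.degrees(np.arctan2(d[1],d[0])))
S=onz('wrist',[C(235,115),C(240,50),C(246,0),C(300,128),C(726,190)],.060,t3)
print(S)
e=S[3]-S[4]; print('stirrer yaw front',np.degrees(np.arctan2(-e[0],e[1])), 'left',np.degrees(np.arctan2(*(S[2]-S[1])[[1,0]])))
for yaw in (np.radians(14),):
    r=np.array([[np.cos(yaw),-np.sin(yaw)],[np.sin(yaw),np.cos(yaw)]])
    f=S[0,:2]+r@[.022,-.022]; print('foot',f)
    q=f-thin; print('foot rel thin: along',q@d,'left',q@[-d[1],d[0]])
tx=np.degrees(2*np.arctan2(.1966,.98048)); print('tool yaw',tx)
```

```text
h thick [(array([0.5672, 0.0139, 0.0016]), np.float64(0.0001791679383910739)), (array([ 0.5903, -0.0406, -0.0006]), np.float64(0.0001673921161798959)), (array([ 0.4762, -0.0248,  0.0228]), np.float64(0.00035668024204131175)), (array([ 0.4985, -0.0789,  0.0176]), np.float64(0.0017289458559023125))]
[[ 0.5673  0.0138  0.002 ]
 [ 0.5899 -0.0406  0.002 ]
 [ 0.4749 -0.0244  0.016 ]
 [ 0.4976 -0.0786  0.016 ]]
[[ 0.5671  0.0138  0.002 ]
 [ 0.5898 -0.041   0.002 ]
 [ 0.4758 -0.0236  0.016 ]
 [ 0.4992 -0.0793  0.016 ]]
thin [ 0.5786 -0.0134] thick [ 0.4862 -0.0515] 0.09987536397582014 yaw 22.419946916093107
[[ 0.6022  0.0141  0.06  ]
 [ 0.6182  0.019   0.06  ]
 [ 0.6306  0.0222  0.06  ]
 [ 0.606  -0.004   0.06  ]
 [ 0.6387 -0.1222  0.06  ]]
stirrer yaw front 15.458997629175109 left 14.341678623873063
foot [ 0.6288 -0.0019]
foot rel thin: along 0.050839903237260946 left -0.00851996999003242
tool yaw 22.676497759422144
```

>>> jog_arm --commands '[{"dx": -13,"dy": -9,"dz": 30,"twist": 0},{"dx": 0,"dy": 0,"dz": 50,"twist": 0},{"dx": 0,"dy": 0,"dz": 50,"twist": 0},{"dx": 0,"dy": 0,"dz": 45,"twist": 0},{"dx": 0,"dy": 0,"dz": 25,"twist": 0}]' --grip 0.3

```text
clock: 2.55
tool_pos: [0.4515, -0.0678, 0.0205]
orientation: [0.0, 0.981, 0.194, -0.002]
force: [0.8, 0.3, 0.1]
gripper_width: 0.299
```

>>> jog_arm --commands '[{"dx": 0,"dy": 0,"dz": 10,"twist": 0},{"dx": 0,"dy": 0,"dz": 0,"twist": 0}]'

```text
clock: 2.8
tool_pos: [0.4531, -0.0666, 0.0126]
orientation: [0.0, 0.981, 0.195, -0.0]
force: [0.4, 0.2, 0.4]
gripper_width: 0.296
```

>>> jog_arm --commands '[{"dx": 0,"dy": 0,"dz": 6,"twist": 0},{"dx": 7,"dy": 0,"dz": 0,"twist": 0},{"dx": 7,"dy": 0,"dz": 0,"twist": 0},{"dx": 5,"dy": 0,"dz": 0,"twist": 0},{"dx": 0,"dy": 0,"dz": 0,"twist": 0}]'

```text
clock: 3.42
tool_pos: [0.4716, -0.0579, 0.0067]
orientation: [-0.0, 0.981, 0.196, 0.0]
force: [-0.5, -0.3, -0.4]
gripper_width: 0.303
```

Run:
```python
from h import *
o=get_obs(); print(o['clock'],o['tool_pos'],o['orientation'],o['gripper_width'],o['force'])
cv2.imwrite("pics/w4.png",cv2.cvtColor(get_image('wrist'),cv2.COLOR_RGB2BGR))
```

```text
3.425 [ 0.47155936 -0.05792015  0.00674636] [-2.13498287e-06  9.80624100e-01  1.95898736e-01  2.43760282e-04] 0.30253371609681723 [-0.46032782 -0.34356166 -0.35222729]
```

View pics/w4.png

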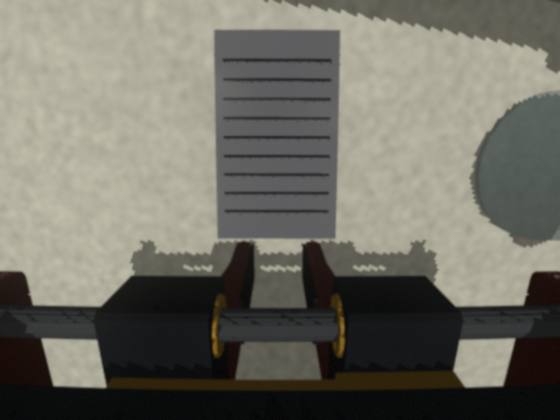

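>>> jog_arm --commands '[{"dx": 8,"dy": 0,"dz": 0,"twist": 0},{"dx": 10,"dy": 0,"dz": 0,"twist": 0.03},{"dx": 10,"dy": 0,"dz": 0,"twist": 0.03},{"dx": 10,"dy": 0,"dz": 0,"twist": 0.03},{"dx": 10,"dy": 0,"dz": 0,"twist": 0}]'

```text
clock: 4.1
tool_pos: [0.5166, -0.0412, 0.0066]
orientation: [0.0, 0.989, 0.151, -0.0]
force: [-1.3, 0.7, 0.0]
gripper_width: 0.302
```

>>> jog_arm --commands '[{"dx": 5,"dy": 0,"dz": 0,"twist": 0},{"dx": 0,"dy": 0,"dz": 0,"twist": 0}]'

```text
clock: 4.35
tool_pos: [0.5211, -0.0399, 0.0066]
orientation: [-0.0, 0.988, 0.152, 0.0]
force: [-0.4, -0.6, -0.5]
gripper_width: 0.302
```

Run:
```python
from h import *
o=get_obs(); print(o['clock'],o['tool_pos'],o['orientation'],o['gripper_width'],o['force'])
for n in ('wrist','scene','side'):
  a=get_image(n)
  if n=='scene': a=cv2.resize(a[150:340,190:410],None,fx=3.1,fy=3.1,interpolation=cv2.INTER_CUBIC)
  if n=='side': a=cv2.resize(cv2.convertScaleAbs(a[130:290,140:360],alpha=1.8),None,fx=3.5,fy=3.5,interpolation=cv2.INTER_CUBIC)
  cv2.imwrite(f"pics/{n}5.png",cv2.cvtColor(a,cv2.COLOR_RGB2BGR))
```

```text
4.35 [ 0.52110002 -0.03986645  0.00658134] [-2.18362333e-05  9.88455835e-01  1.51509222e-01  1.33560975e-04] 0.30204096711447603 [-0.38197707 -0.63004328 -0.51207367]
```

View pics/wrist5.png

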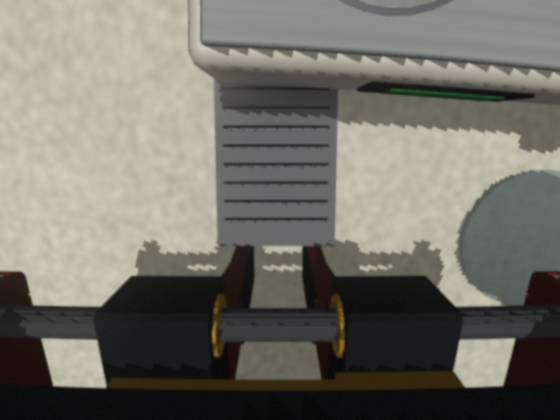

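View pics/side5.png

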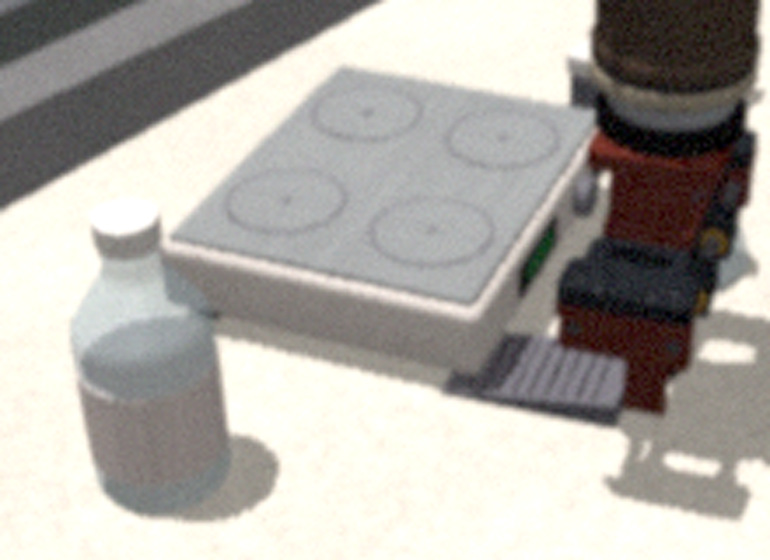

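>>> jog_arm --commands '[{"dx": 4,"dy": 0,"dz": 0,"twist": 0},{"dx": 4,"dy": 0,"dz": 0,"twist": 0}]'

```text
clock: 4.75
tool_pos: [0.5285, -0.0377, 0.0067]
orientation: [0.0, 0.988, 0.151, -0.0]
force: [-1.2, 0.3, -1.0]
gripper_width: 0.3
```

>>> jog_arm --commands '[{"dx": 3,"dy": 0,"dz": 0,"twist": 0},{"dx": 2,"dy": 0,"dz": 0,"twist": 0}]'

```text
clock: 5.0
tool_pos: [0.5333, -0.0361, 0.0066]
orientation: [0.0, 0.988, 0.151, -0.0]
force: [-0.6, -0.8, 1.0]
gripper_width: 0.302
```

>>> jog_arm --commands '[{"dx": 2,"dy": 0,"dz": 0,"twist": 0},{"dx": 2,"dy": 0,"dz": 0,"twist": 0}]'

```text
clock: 5.25
tool_pos: [0.537, -0.0349, 0.0066]
orientation: [0.0, 0.988, 0.151, -0.0]
force: [0.4, 0.3, 0.6]
gripper_width: 0.302
```

>>> jog_arm --commands '[{"dx": 2,"dy": 0,"dz": 0,"twist": 0},{"dx": 2,"dy": 0,"dz": 0,"twist": 0}]'

```text
clock: 5.5
tool_pos: [0.5409, -0.0337, 0.0066]
orientation: [-0.0, 0.988, 0.151, 0.0]
force: [-0.4, -0.1, 0.0]
gripper_width: 0.298
```

>>> jog_arm --commands '[{"dx": 2,"dy": 0,"dz": 0,"twist": 0},{"dx": 1,"dy": 0,"dz": 0,"twist": 0}]'

```text
clock: 5.75
tool_pos: [0.5438, -0.0328, 0.0066]
orientation: [0.0, 0.988, 0.151, 0.0]
force: [-1.1, -0.5, 0.8]
gripper_width: 0.298
```

>>> jog_arm --commands '[{"dx": 2,"dy": 0,"dz": 0,"twist": 0},{"dx": 1,"dy": 0,"dz": 0,"twist": 0}]'

```text
clock: 6.0
tool_pos: [0.5467, -0.0319, 0.0066]
orientation: [-0.0, 0.988, 0.151, 0.0]
force: [-1.4, -0.5, -0.1]
gripper_width: 0.3
```

>>> jog_arm --commands '[{"dx": 1.5,"dy": 0,"dz": 0,"twist": 0},{"dx": 1,"dy": 0,"dz": 0,"twist": 0}]'

```text
clock: 6.25
tool_pos: [0.549, -0.0312, 0.0066]
orientation: [0.0, 0.988, 0.151, 0.0]
force: [0.2, -0.4, 0.2]
gripper_width: 0.299
```

>>> jog_arm --commands '[{"dx": 1.5,"dy": 0,"dz": 0,"twist": 0},{"dx": 1,"dy": 0,"dz": 0,"twist": 0}]'

```text
clock: 6.5
tool_pos: [0.5514, -0.0304, 0.0066]
orientation: [0.0, 0.988, 0.151, 0.0]
force: [-1.0, 0.5, 1.6]
gripper_width: 0.299
```

Run:
```python
from h import *
o=get_obs(); print(o['clock'],o['tool_pos'],o['orientation'],o['gripper_width'],o['force'])
a=get_image('wrist'); cv2.imwrite("pics/w6.png",cv2.cvtColor(a,cv2.COLOR_RGB2BGR))
```

```text
6.5 [ 0.55140864 -0.03043853  0.00664724] [7.38791764e-06 9.88484544e-01 1.51321855e-01 5.32141225e-05] 0.2993254836086955 [-0.96690474  0.47531827  1.56553424]
```

View pics/w6.png

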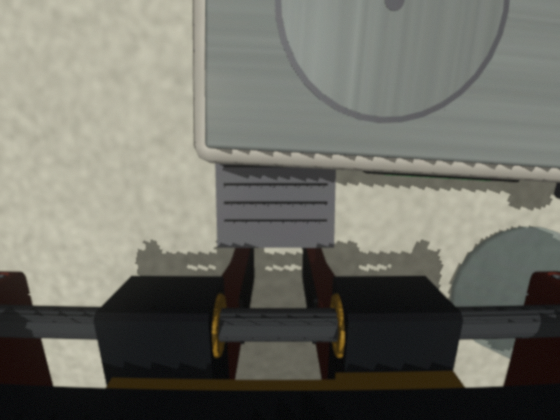

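>>> jog_arm --commands '[{"dx": 1,"dy": 0,"dz": 0,"twist": 0},{"dx": 1,"dy": 0,"dz": 0,"twist": 0}]'

```text
clock: 6.8
tool_pos: [0.5532, -0.0299, 0.0066]
orientation: [0.0, 0.988, 0.151, -0.0]
force: [-1.4, -0.2, -0.1]
gripper_width: 0.3
```

>>> jog_arm --commands '[{"dx": 1,"dy": 0,"dz": 0,"twist": 0},{"dx": 1,"dy": 0,"dz": 0,"twist": 0}]'

```text
clock: 7.05
tool_pos: [0.5551, -0.0293, 0.0066]
orientation: [0.0, 0.988, 0.151, -0.0]
force: [-0.4, -0.6, 0.8]
gripper_width: 0.298
```

>>> jog_arm --commands '[{"dx": 1,"dy": 0,"dz": 0,"twist": 0},{"dx": 1,"dy": 0,"dz": 0,"twist": 0}]'

```text
clock: 7.3
tool_pos: [0.5566, -0.0288, 0.0066]
orientation: [0.0, 0.988, 0.151, -0.0]
force: [-2.2, -1.5, 2.4]
gripper_width: 0.302
```

>>> jog_arm --commands '[{"dx": 0.5,"dy": 0,"dz": 0,"twist": 0},{"dx": 0,"dy": 0,"dz": 0,"twist": 0}]'

```text
clock: 7.55
tool_pos: [0.557, -0.0287, 0.0066]
orientation: [0.0, 0.988, 0.151, -0.001]
force: [-4.1, -0.7, 3.2]
gripper_width: 0.3
```

Run:
```python
from h import *
for i in range(3):
  o=get_obs(); print(o['clock'],o['tool_pos'],o['force'])
```

```text
7.55 [ 0.55695965 -0.02873789  0.0065839 ] [-4.05951205 -0.68477738  3.24948984]
7.55 [ 0.55695965 -0.02873789  0.0065839 ] [-4.05951205 -0.68477738  3.24948984]
7.55 [ 0.55695965 -0.02873789  0.0065839 ] [-4.05951205 -0.68477738  3.24948984]
```

>>> jog_arm --commands '[{"dx": 0.4,"dy": 0,"dz": 0,"twist": 0},{"dx": 0,"dy": 0,"dz": 0,"twist": 0},{"dx": 0,"dy": 0,"dz": 0,"twist": 0}]'

```text
clock: 7.92
tool_pos: [0.5574, -0.0286, 0.0066]
orientation: [0.0, 0.988, 0.151, -0.0]
force: [-5.4, -1.2, 3.3]
gripper_width: 0.297
```

>>> jog_arm --commands '[{"dx": -2,"dy": 0,"dz": 0,"twist": 0},{"dx": -8,"dy": 0,"dz": 0,"twist": 0},{"dx": -15,"dy": 0,"dz": 0,"twist": 0},{"dx": -15,"dy": 0,"dz": 0,"twist": 0},{"dx": 0,"dy": 0,"dz": -40,"twist": 0}]'

```text
clock: 8.55
tool_pos: [0.5155, -0.0412, 0.0447]
orientation: [-0.0, 0.989, 0.151, -0.003]
force: [0.7, -0.5, 0.1]
gripper_width: 0.298
```

>>> jog_arm --commands '[{"dx": 0,"dy": 0,"dz": -50,"twist": 0},{"dx": 0,"dy": 0,"dz": -40,"twist": 0},{"dx": 0,"dy": 0,"dz": 0,"twist": 0}]' --grip 0

```text
clock: 8.93
tool_pos: [0.521, -0.0408, 0.1397]
orientation: [0.001, 0.989, 0.151, 0.003]
force: [0.4, 0.5, 0.1]
gripper_width: 0.015
```

Run:
```python
from h import *
o=get_obs(); print(o['clock'],o['tool_pos'],o['orientation'],o['gripper_width'],o['force'])
a=get_image('wrist'); cv2.imwrite("pics/w7.png",cv2.cvtColor(a,cv2.COLOR_RGB2BGR))
```

```text
8.925 [ 0.52098568 -0.04080491  0.13968006] [8.52784115e-04 9.88531389e-01 1.50984899e-01 2.91977612e-03] 0.015031602976676925 [0.38314485 0.51986077 0.10421559]
```

View pics/w7.png

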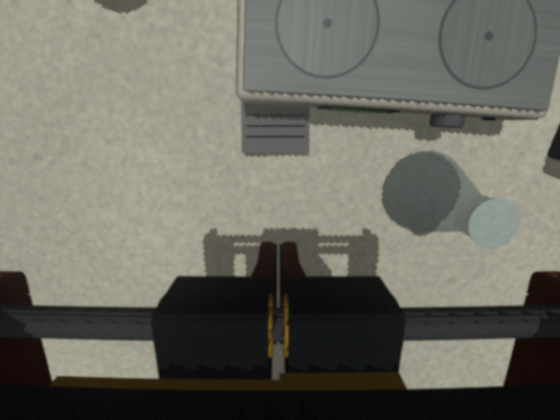

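Run:
```python
from h import *
np.set_printoptions(precision=4,suppress=True)
t=([0.52098568,-0.04080491,0.13968006],[8.5e-4,.988531,.150985,2.92e-3])
S=onz('wrist',[(238,100),(545,117)],.060,t)[:,:2]; W=onz('wrist',[(242.5,154),(308,154)],.016,t)[:,:2]
print(S,W,W.mean(0)); yw=np.radians(14.5); r=np.array([[np.cos(yw),-np.sin(yw)],[np.sin(yw),np.cos(yw)]])
e=S[0]-S[1]; print('yaw',np.degrees(np.arctan2(-e[0],e[1])))
f=S[0]+r@[.022,-.022]; print('foot',f)
a=np.radians(17.4);d=np.array([np.cos(a),np.sin(a)]); q=f-W.mean(0); print('along from thick',q@d,'left',q@[-d[1],d[0]])
n=W[0]-W[1]; print('wedge yaw',np.degrees(np.arctan2(-n[0],n[1])))
q=f-np.array(t[0][:2]); print('tool move dx,dy',q@d,q@[d[1],-d[0]])
```

```text
[[ 0.599   0.0137]
 [ 0.6586 -0.2087]] [[ 0.5582  0.0035]
 [ 0.5754 -0.0518]] [ 0.5668 -0.0241]
yaw 14.989345427978929
foot [ 0.6258 -0.0021]
along from thick 0.06291974686557224 left 0.0033809556816379004
wedge yaw 17.32489220799489
tool move dx,dy 0.11162536566866262 -0.005596426565565499
```

Run:
```python
from h import *
S=lambda u,v:(u/3.5+190-.0,v/3.1+150); D=lambda u,v:(u/3.5+140,v/3.5+130)
print(tri("scene",S(701,58),"side",D(126,216)))
```

```text
(array([0.69646124, 0.15821716, 0.15900185]), np.float64(0.002180548965442375))
```

>>> jog_arm --commands '[{"dx": 30,"dy": -2,"dz": 0,"twist": 0},{"dx": 40,"dy": -3,"dz": 0,"twist": 0},{"dx": 30,"dy": 0,"dz": 0,"twist": 0},{"dx": 10,"dy": 0,"dz": 10,"twist": 0},{"dx": 0,"dy": 0,"dz": 0,"twist": 0}]'

```text
clock: 9.6
tool_pos: [0.6213, -0.0029, 0.124]
orientation: [-0.0, 0.988, 0.151, -0.002]
force: [-0.2, 0.3, -0.5]
gripper_width: 0.004
```

>>> jog_arm --commands '[{"dx": 2,"dy": 0,"dz": 25,"twist": 0},{"dx": 0,"dy": 0,"dz": 18,"twist": 0},{"dx": 0,"dy": 0,"dz": 8,"twist": 0},{"dx": 0,"dy": 0,"dz": 0,"twist": 0}]'

```text
clock: 10.1
tool_pos: [0.6245, -0.0023, 0.0752]
orientation: [-0.0, 0.988, 0.151, -0.001]
force: [1.0, 0.1, -0.1]
gripper_width: 0.005
```

>>> jog_arm --commands '[{"dx": 0,"dy": 0,"dz": 2,"twist": 0},{"dx": 0,"dy": 0,"dz": 2,"twist": 0}]'

```text
clock: 10.35
tool_pos: [0.6255, -0.0021, 0.0722]
orientation: [0.0, 0.988, 0.151, 0.001]
force: [0.1, 0.3, 0.7]
gripper_width: 0.001
```

>>> jog_arm --commands '[{"dx": 0,"dy": 0,"dz": 3,"twist": 0},{"dx": 0,"dy": 0,"dz": 3,"twist": 0},{"dx": 0,"dy": 0,"dz": 1,"twist": 0},{"dx": 0,"dy": 0,"dz": 0,"twist": 0}]'

```text
clock: 10.85
tool_pos: [0.625, -0.0021, 0.0645]
orientation: [-0.0, 0.988, 0.151, -0.0]
force: [0.6, -0.0, 0.5]
gripper_width: 0.002
```

>>> jog_arm --commands '[{"dx": 0,"dy": 0,"dz": 1,"twist": 0},{"dx": 0,"dy": 0,"dz": 0,"twist": 0}]'

```text
clock: 11.1
tool_pos: [0.6251, -0.0021, 0.0636]
orientation: [0.0, 0.988, 0.151, -0.0]
force: [-0.5, 0.5, 0.7]
gripper_width: 0.006
```

>>> jog_arm --commands '[{"dx": 0,"dy": 0,"dz": 1,"twist": 0},{"dx": 0,"dy": 0,"dz": 0,"twist": 0}]'

```text
clock: 11.35
tool_pos: [0.625, -0.0021, 0.0626]
orientation: [0.0, 0.988, 0.151, -0.0]
force: [0.1, 0.0, -0.2]
gripper_width: 0.005
```

>>> jog_arm --commands '[{"dx": 0,"dy": 0,"dz": 1,"twist": 0},{"dx": 0,"dy": 0,"dz": 0,"twist": 0}]'

```text
clock: 11.6
tool_pos: [0.6251, -0.0021, 0.0623]
orientation: [0.0, 0.988, 0.151, 0.0]
force: [-1.9, -0.5, 5.2]
gripper_width: 0.01
```

>>> jog_arm --commands '[{"dx": 0,"dy": 0,"dz": 0.7,"twist": 0},{"dx": 0,"dy": 0,"dz": 0,"twist": 0},{"dx": 0,"dy": 0,"dz": 0,"twist": 0},{"dx": 0,"dy": 0,"dz": 0,"twist": 0},{"dx": 0,"dy": 0,"dz": 0,"twist": 0}]'

```text
clock: 12.22
tool_pos: [0.6251, -0.002, 0.0622]
orientation: [0.0, 0.988, 0.151, 0.0]
force: [-4.4, -0.9, 9.3]
gripper_width: 0.009
```

>>> jog_arm --commands '[{"dx": 0,"dy": 0,"dz": 0.3,"twist": 0},{"dx": 0,"dy": 0,"dz": 0,"twist": 0},{"dx": 0,"dy": 0,"dz": 0,"twist": 0},{"dx": 0,"dy": 0,"dz": 0,"twist": 0}]'

```text
clock: 12.72
tool_pos: [0.6251, -0.002, 0.0621]
orientation: [0.0, 0.988, 0.151, 0.0]
force: [-4.6, 0.2, 12.1]
gripper_width: 0.005
```

>>> jog_arm --commands '[{"dx": 0,"dy": 0,"dz": -3,"twist": 0},{"dx": 0,"dy": 0,"dz": -15,"twist": 0},{"dx": 0,"dy": 0,"dz": -40,"twist": 0},{"dx": -40,"dy": 0,"dz": -40,"twist": 0},{"dx": -40,"dy": 0,"dz": 0,"twist": 0}]'

```text
clock: 13.35
tool_pos: [0.5501, -0.0259, 0.1624]
orientation: [0.001, 0.988, 0.152, 0.003]
force: [0.7, -0.3, 0.7]
gripper_width: 0.004
```

>>> jog_arm --commands '[{"dx": -50,"dy": 0,"dz": -30,"twist": 0},{"dx": -30,"dy": 0,"dz": 0,"twist": 0},{"dx": 0,"dy": 0,"dz": 0,"twist": 0}]'

```text
clock: 13.72
tool_pos: [0.4712, -0.0509, 0.1899]
orientation: [0.001, 0.989, 0.151, 0.001]
force: [1.0, 0.9, -0.2]
gripper_width: 0.006
```

Run:
```python
from h import *
np.set_printoptions(precision=4,suppress=True)
o=get_obs(); print(o['clock'],o['tool_pos'],o['orientation'],o['force'])
a=get_image('wrist'); cv2.imwrite("pics/w8.png",cv2.cvtColor(a,cv2.COLOR_RGB2BGR))
b=get_image('side'); cv2.imwrite('pics/side8.png',cv2.cvtColor(cv2.resize(cv2.convertScaleAbs(b[130:290,140:360],alpha=1.8),None,fx=3.5,fy=3.5,interpolation=cv2.INTER_CUBIC),cv2.COLOR_RGB2BGR))
```

```text
13.725 [ 0.4712 -0.0509  0.1899] [0.0007 0.9886 0.1505 0.0006] [ 0.961   0.9367 -0.2162]
```

View pics/w8.png

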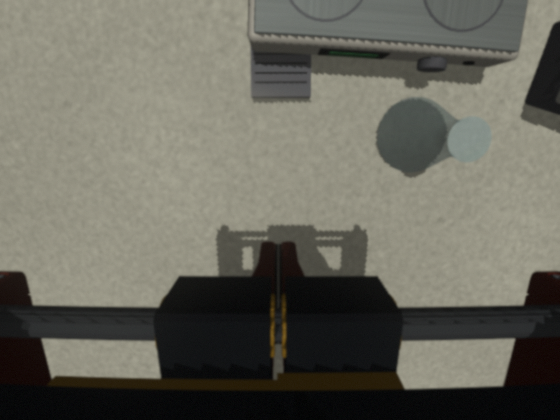

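View pics/side8.png

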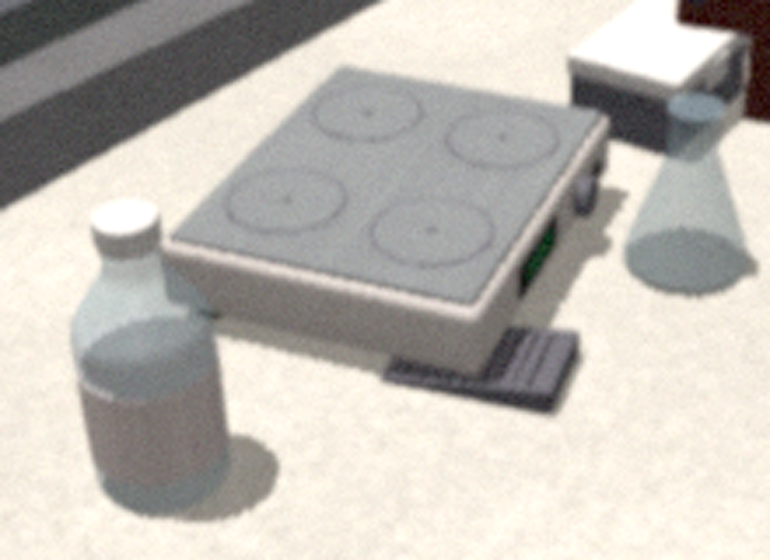

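Run:
```python
from h import *
np.set_printoptions(precision=4,suppress=True)
o=get_obs();t=(o['tool_pos'],o['orientation'])
print(onz('wrist',[(251,98),(311,98)],.016,t).mean(0), onz('wrist',[(249,43)],.06,t))
hand_in()
```

```text
[ 0.569 -0.023  0.016] [[0.5994 0.0151 0.06  ]]
the job is handed in; nothing more can be done
```

I pushed the wedge thin end first under the short foot and pressed on the corner above it. Then I took the hand away and handed the job in at about 13.8 s; it gives no verdict.

**Push:** I pushed with the fingertips slightly apart and turned the wedge about 5° on the way to line it up. I stopped at about 5.5 N, up from roughly 1 N of sensor noise before contact.

**Wedge position:** The wrist view put the foot about 3 mm off the wedge's middle line.

**Press:** I went down to about 12 N within a few millimetres of the estimated foot position and stayed above 5 N for about a second. The fingertips sank only about 0.2 mm after first contact, so the stirrer did not rock.

**Last checks:**
- **Stirrer:** The side picture shows it where it started. The wrist view puts its near-left corner within about 3 mm of the first measurement, which is about what I can measure.
- **Wedge:** Its thick end measured within about 3 mm of where it was before the press, also within measuring error.
- **Bottle, flask and tip box:** They look unmoved in the pictures, and the hand is clear of everything.
- **Disagreement:** The scene and side cameras together put the stirrer's top 4 to 8 mm too low. I used the wrist camera with the given heights for positions, and went by the push force to seat the wedge.

The remaining play and the tilt were not measured directly; I judged both from the push and press forces.

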